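Tip up a sample plate and bring it to the viewing stage

ROBOT

A 6-joint arm with a two-finger parallel gripper is mounted at the origin on the work surface. World frame = base frame: x ahead of the robot, y to its left, z up, the work surface at z = 0. Lengths are in m, angles in rad, forces in N, time in s.
With the tool pointing down it reaches from about 0.35 to 1 m from the base axis. Payload 7.1 kg.
Tool frame: the origin (TCP) lies on the mounting face of the last link; the fingertips stand 173 mm ahead of it and the grasp point (between the pads) lies 155 mm ahead of it; z points along the fingers, y is the line along which they close (so a half turn about z gives the same grasp; the last joint's range is limited). The gripper opens to 85 mm and grips with 20 to 120 N. Pads are 22 mm wide; open, the fingers measure 114 mm over their backs; the gripper's body (76 mm by 85 mm) begins 54 mm behind the grasp point. The pads swing forward as they close: fully open they stand 13 mm farther back than shut.
Start: joints at [1.137, 0.423, 1.63, -0, 1.089, -0.019], TCP at [0.252, 0.572, 0.405] pointing down, gripper open.
Joint ranges: [-3, 3], [-0.9, 2.11], [0.09, 2.58], [-1.31, 4.45], [0.11, 2.69], [-2.54, 2.54]. Speed limits (rad/s): [2.39, 2.39, 3.01, 3.14, 3.14, 3.14].

INTERFACE

Orientations are given as a unit quaternion [x, y, z, w].
In Python, from bench import * gives the robot as it stands.
- The arm moves only by the tool step_arm, never from a script. Its argument "deltas" is a list that holds one entry, the list of rows, each a list of 7 numbers: the turn, a rotation vector about the tool's x, y, z in rad, then the shift along the tool's x, y, z in m, then the finger opening in m, from 0 to 0.0854. A call has exactly 8 rows; each row shifts and turns the commanded pose from where the row before left it, along the tool's axes as they then stand; what a row does not reach is not made up. A row lasts 1/12 s, in which the tool goes at most 41.7 mm and 7.16 degrees, less where a joint would pass 70% of its speed; a pose out of reach is approached as far as the arm can. A call with a gripper value outside its range is refused whole. The fingers move at their own pace and stop on an object; "newtons" is the grip in N (left out, the last holds). Time passes only in rows, so rows that do not move let the fingers close, or fill a call up. It gives the time, the measured TCP pose, the force, the opening and the grip force at its end, in the units of the state.
- get_state(): the state, without advancing time (a new reading comes with each control period).
- get_image(name): name is "side" or "top"; returns a dict with "frame" (480x640x3 uint8, red, green, blue), "fovy" (degrees; the focal length in pixels is half the picture's height over the tangent of half this angle, whatever the lens; pixels are square), "cx", "cy" (the principal point, pixels), "dist_coeffs" ([k1, k2, p1, p2, k3] as OpenCV has them; the pictures are not rectified), "R" (3x3) and "t" (3): a world point X has camera coordinates R X + t. Camera axes: x right, y down, z forward; pixel columns grow to the right and rows downward; lengths in m; the calibration is good to about 2 mm. A picture is of the moment at which its call begins. There is no depth.
- close_job(): hands the job in; it is judged then, once.
The state is a dict: "time_s": time; "joint_positions": joint angles; "joint_vel": joint speeds; "tau": joint torques, N m; "tool_pos": TCP position; "eef_rot": TCP orientation; "wrist_force": force on the tool from outside, world axes, zero at the start; "moment": the same for the moment, N m; "width": opening from 0.0 (shut) to 1.0 (fully open); "finger_force": force on a finger pad.
Only numpy, scipy, OpenCV 4.12 (cv2) and the standard library are available. Lean on these libraries where they do the work, as an engineer would, in place of code of your own. Each camera call takes 0.05 s, during which the arm holds its last target. There are 200 camera calls.

TASK

Get the sample plate with the blue end out of its tip-up rest: press its blue end down until the rest is fully tipped and stays tipped, then take the plate by its raised white end. Lay it gently, flat and face up, in the middle of the black plate of the viewing stage, lengthwise along it (either way round), and let go. Leave the sample with the orange end lying where it is.

Things in the scene. Friction and masses are not known exactly. Their poses are not given: they have to be found in the camera images.
- blue_sample: Thin flat plate 100 x 30 x 5 mm (x, y, z), 35 g, white, brown fragment on top, last 24 mm at the -x end blue. Origin: its centre, half-way up; x points from blue to white end, z up through the top face. Starts level in its rest, top 31 mm over the table. Tipped, it slopes 26 deg, white end up: 38 mm from centre its mid-height is 51 mm over the table, free to be gripped across its width.
- blue_rocker (a joint): Rocker of the blue sample's rest, rad: 0 level (start), 0.45 fully tipped, blue end down; stays where left. Hinge 15 mm from the plate's centre towards blue, 24 mm up. Press the blue end 43 mm from the centre with shut fingers, 2 to 4 N: the top there sinks from 31 to 18 mm. Fixed walls, tops 31 mm up, 20.5 to 27 mm either side of the centre line, flank the white part.
- stage_mid (a point): Centre of the top face of the black viewing plate, 130 x 60 mm (x, y), on a white base (170 x 100 mm, 12 mm high) fixed to the table; its top is 14 mm over the table, flat and without a rim. x runs along its long side, z up.
- orange_sample: A second sample plate of the same size in an identical rest, its -x end orange, its fragment copper-coloured; origin at its centre. To be left alone.
Not all that is in view belongs to the job. What is shaped like the blue_sample but yellow is not meant. What is shaped like the part that bears blue_rocker but green or yellow is not meant.

How it is judged:
On the way:
1. the blue-ended sample has been pressed down so that its rest is tipped, the sample still in it (value of joint blue_rocker above 0.36 rad and distance of blue_sample from where it was at the start of the episode below 0.02 m), for 0.2 s.
At the end, for the whole second after the job is handed in: The blue-ended sample lies at rest, flat and face up on the black viewing plate, its centre within 18 mm of the plate's centre and its length within 12 degrees of the plate's long direction (either way round); the orange-ended sample is within 20 mm of where it was (horizontal distance between blue_sample and stage_mid below 0.018 m and angle between the x axis of blue_sample and the x axis of stage_mid, either way round below 0.21 rad and angle between blue_sample's own z axis and vertical below 0.1 rad and z of blue_sample in the frame of stage_mid between 0 and 0.006 m and linear speed of blue_sample below 0.02 m/s and distance of orange_sample from where it was at the start of the episode below 0.02 m); the robot touches nothing.
It fails at once if the orange-ended sample is moved by more than 20 mm (distance of orange_sample from where it was at the start of the episode above 0.02 m).
It fails at once if the blue-ended sample is dropped or thrown: not held while its centre is more than 70 mm over the table (height (world z) of blue_sample above 0.07 m and contact force between the fingers and blue_sample below 0.05 N).
It also fails if it takes over 51 s, if anything falls off the work surface, if the arm or the gripper's body presses on something with over 40 N, if the wrist force passes 120 N, or if a joint passes its speed limit or range.

## Working session

There is one attempt and no reset: what is moved stays moved. The work goes in short steps, Python scripts to look and compute and a tool call to move; the robot and the scene stay as the last step left them, time stands still between calls to the robot, and variables do not carry over. Pictures are saved under pics/ and viewed, at most 13 in all, crops included, and the job is handed in when it is done.

Besides the shell and the picture viewer there is one more tool, called after ">>>" as a command line: name --argument value ..., lists and objects as JSON in quotes. step_arm: Moves the arm, as the interface text tells. Its arguments: {"type":"object","properties":{"deltas":{"type":"array","items":{"type":"array","items":{"type":"array","items":{"type":"number"}}}},"newtons":{"type":"number"}},"required":["deltas"]}

```bash
mkdir -p pics; cat > h.py <<'E'
from bench import *
import numpy as np, cv2
from scipy.spatial.transform import Rotation as Ro
def K(im):
    f=240/np.tan(np.radians(im["fovy"])/2); return np.array([[f,0,im["cx"]],[0,f,im["cy"]],[0,0,1.]])
def ray(im,uv,z):
    n=cv2.undistortPoints(np.array(uv,float).reshape(-1,1,2),K(im),np.array(im["dist_coeffs"],float)).reshape(-1,2)
    R=np.array(im["R"]);t=np.array(im["t"]); c=-R.T@t
    d=np.c_[n,np.ones(len(n))]@R
    return c+d*((z-c[2])/d[:,2])[:,None]
def save(im,name,crop=None,s=1):
    f=np.array(im["frame"])[:,:,::-1]
    if crop: x,y,w,h=crop; f=f[y:y+h,x:x+w]
    cv2.imwrite("pics/"+name,cv2.resize(f,None,fx=s,fy=s,interpolation=cv2.INTER_CUBIC))
E
python3 - <<'E'
from h import *
import pickle
for n in("top","side"):
    im=get_image(n);save(im,n+"0.png");pickle.dump(im,open(n+".pkl","wb"))
    print(n,im["fovy"],im["dist_coeffs"],-np.array(im["R"]).T@np.array(im["t"]))
s=get_state();print(s)
E
```

```text
top 42.395600552814656 [-0.14444199  0.          0.          0.          0.        ] [ 0.34248526 -0.10487827  1.47560428]
side 55.0211553080227 [-0.03212493  0.          0.          0.          0.        ] [ 0.01620251 -0.61205418  0.77385272]
{'time_s': 0.1, 'joint_positions': array([ 1.13699193e+00,  4.23787945e-01,  1.63062087e+00,  2.15882935e-05,
        1.08863357e+00, -1.89858538e-02]), 'joint_vel': array([-3.08462844e-04, -2.00391191e-04, -2.37808305e-03,  7.10051273e-04,
        7.51836188e-05, -1.03593364e-03]), 'tau': array([-3.96611767e-04, -5.58418143e+01, -2.82440740e+01,  4.11287499e-05,
        2.87294075e-03, -1.43477627e-05]), 'tool_pos': array([0.25174693, 0.57177276, 0.4040057 ]), 'eef_rot': array([ 2.05930240e-01,  9.78566406e-01, -7.04221473e-04, -1.72023483e-04]), 'wrist_force': array([-0.18088054, -0.2680014 , -0.48991284]), 'moment': array([ 0.00019482, -0.01427463,  0.00530395]), 'finger_force': 0.0, 'width': 0.9981890583174129}
```

View pics/top0.png

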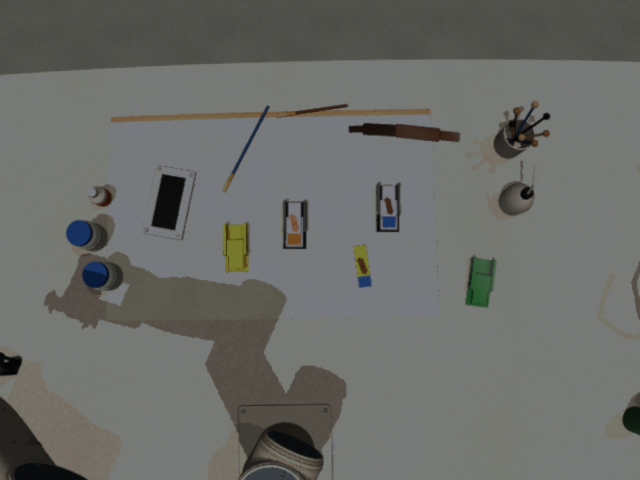

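View pics/side0.png

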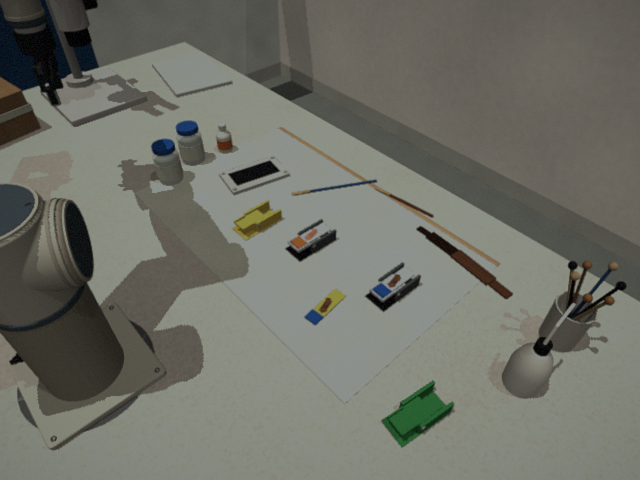

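The top view shows these candidates:
- White plate with a blue end, in a rest at (389,207). This is the target.
- Orange-ended plate at (294,224), to be left alone.
- Loose yellow plate with a blue end at (362,266), a decoy.
- Yellow rest at (236,248) and green rest at (481,281), both decoys.

The stage is at (170,203). The side view agrees: target at (393,285), stage at (255,173).

```bash
python3 - <<'E'
from h import *
import pickle
im=pickle.load(open("top.pkl","rb"));f=im["frame"];hsv=cv2.cvtColor(f,cv2.COLOR_RGB2HSV)
save(im,"crop.png",(345,170,90,80),7)
def comp(mask,box):
    x,y,w,h=box;m=np.zeros_like(mask);m[y:y+h,x:x+w]=mask[y:y+h,x:x+w]
    c=max(cv2.findContours(m,cv2.RETR_EXTERNAL,cv2.CHAIN_APPROX_NONE)[0],key=cv2.contourArea);return c
def rep(name,c,z):
    P=ray(im,c.reshape(-1,2),z)[:,:2].astype(np.float32);r=cv2.minAreaRect(P);b=cv2.boxPoints(r)
    e=[b[1]-b[0],b[2]-b[1]];L=max(e,key=np.linalg.norm)
    print(name,"c",np.round(r[0],4),"size",np.round(r[1],4),"ang",np.degrees(np.arctan2(L[1],L[0])).round(1));return np.array(r[0])
blue=cv2.inRange(hsv,(100,120,40),(130,255,255))
print("px",cv2.boundingRect(comp(blue,(370,180,40,60))))
B=rep("blue",comp(blue,(370,180,40,60)),.031)
# white+brown+blue plate: bright pixels within the rest
fr=cv2.inRange(hsv,(0,90,30),(20,255,255));F=rep("frag",comp(fr,(375,185,30,40)),.031)
wh=cv2.inRange(hsv,(0,0,110),(180,60,255));full=wh|fr|blue
m=comp(full,(379,180,20,60));rep("plate",m,.031);print(cv2.boundingRect(m))
bk=cv2.inRange(hsv,(0,0,0),(180,255,45))
rep("stage",comp(bk,(140,160,60,80)),.014)
print(hsv[180:236,389].tolist()); print(hsv[195,374:404,2].tolist()); print(hsv[222,374:404].tolist())
E
```

```text
px (383, 217, 12, 10)
blue c [ 0.5309 -0.2561] size [0.0263 0.0214] ang 88.8
frag c [ 0.5684 -0.2574] size [0.0351 0.0106] ang 10.6
plate c [ 0.5812 -0.2565] size [0.0332 0.0699] ang -1.8
(381, 186, 15, 30)
stage c [0.593  0.2719] size [0.0575 0.1278] ang -11.4
[[98, 8, 122], [102, 10, 123], [105, 8, 123], [102, 10, 122], [40, 8, 102], [90, 3, 95], [111, 15, 116], [113, 18, 127], [110, 18, 128], [113, 16, 127], [113, 16, 127], [110, 18, 127], [110, 18, 127], [113, 16, 127], [110, 18, 127], [110, 18, 127], [110, 18, 127], [111, 15, 122], [173, 11, 94], [7, 68, 68], [9, 130, 61], [11, 156, 59], [11, 161, 57], [10, 165, 65], [11, 167, 64], [11, 167, 58], [10, 173, 56], [11, 167, 58], [10, 167, 64], [11, 165, 65], [10, 161, 65], [11, 167, 61], [10, 159, 61], [9, 78, 69], [130, 7, 106], [111, 21, 123], [112, 88, 110], [109, 172, 101], [109, 189, 101], [109, 191, 100], [110, 189, 101], [109, 189, 101], [109, 191, 100], [109, 189, 101], [109, 189, 101], [109, 189, 101], [110, 164, 101], [110, 56, 101], [108, 22, 115], [114, 16, 79], [90, 8, 34], [38, 23, 44], [37, 22, 104], [70, 6, 120], [98, 8, 122], [75, 4, 121]]
[120, 106, 71, 49, 53, 44, 28, 30, 85, 119, 127, 127, 126, 127, 127, 127, 127, 127, 127, 125, 109, 69, 25, 31, 46, 64, 103, 124, 126, 127]
[[98, 8, 121], [50, 7, 106], [34, 26, 69], [30, 21, 24], [150, 23, 11], [120, 19, 27], [113, 13, 76], [107, 16, 110], [111, 48, 107], [111, 156, 95], [109, 191, 100], [109, 192, 101], [109, 189, 101], [109, 189, 101], [109, 192, 101], [109, 191, 100], [109, 189, 101], [109, 187, 101], [109, 189, 101], [109, 189, 101], [110, 164, 101], [112, 69, 100], [113, 21, 97], [113, 15, 69], [90, 6, 40], [105, 6, 92], [105, 9, 120], [102, 10, 124], [102, 10, 124], [102, 10, 123]]
```

View pics/crop.png

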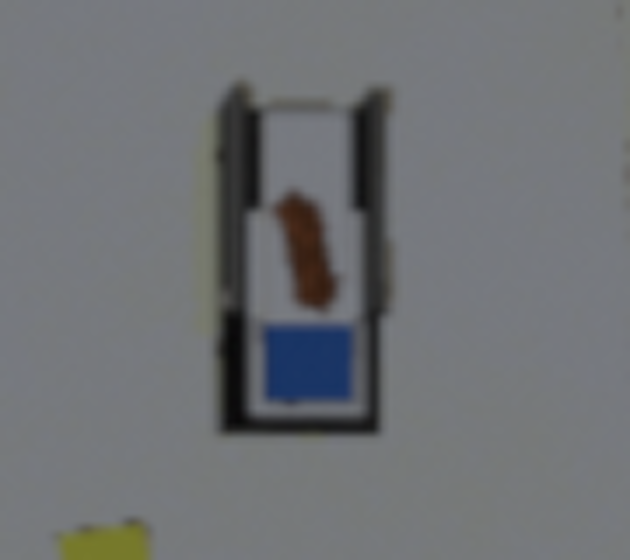

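The crop confirms the choice: white plate, brown fragment, blue end at about (389,222) px. Its centre is near (0.569, -0.256) with a yaw of about -1.5°, and the stage centre is (0.593, 0.272) with a yaw of -11.4°. The measured sizes match after allowing for a 1 px shrink. Next I'll plan the pressing pose, with the tool tilted 26° so the tips end flush with the tipped plate.

```bash
cat >> h.py <<'E'
def orient(yaw,tilt):  # tool y along plate +y, z down, tilted by 'tilt' towards plate +x ; degrees
    s,c=np.sin(np.radians(tilt)),np.cos(np.radians(tilt))
    return Ro.from_euler('z',yaw,degrees=True)*Ro.from_matrix(np.array([[-c,0,s],[0,1,0],[-s,0,-c]]))
def plan(point,yaw,tilt,reach,st=None):
    st=st or get_state();T=orient(yaw,tilt);R0=Ro.from_quat(st["eef_rot"]);p0=np.array(st["tool_pos"])
    p=np.array(point)-reach*T.as_matrix()[:,2]
    print("t",st["time_s"],"tcp",p0.round(4),"goal",p.round(4),"rotvec",(R0.inv()*T).as_rotvec().round(4),
      "shift(new tool)",T.inv().apply(p-p0).round(4),"shift(now tool)",R0.inv().apply(p-p0).round(4),"F",np.round(st["wrist_force"],1))
def plate(s,c=(0.569,-0.2563),yaw=-1.5): a=np.radians(yaw);return [c[0]+s*np.cos(a),c[1]+s*np.sin(a)]
E
python3 - <<'E'
from h import *
plan([0.55,0.2,0.20],-1.5,26,.173)
plan(plate(-.043)+[.08],-1.5,26,.173)
E
```

```text
t 0.1 tcp [0.2517 0.5718 0.404 ] goal [0.4742 0.202  0.3555] rotvec [-0.0896 -0.4483 -0.3816] shift(new tool) [-0.1873 -0.3638  0.1453] shift(now tool) [-0.3526 -0.2487  0.0489] F [-0.2 -0.3 -0.5]
t 0.1 tcp [0.2517 0.5718 0.404 ] goal [ 0.4502 -0.2532  0.2355] rotvec [-0.0896 -0.4483 -0.3816] shift(new tool) [-0.1238 -0.8195  0.2479] shift(now tool) [-0.5141 -0.6748  0.1695] F [-0.2 -0.3 -0.5]
```

>>> step_arm --deltas '[[[-0.0149, -0.0747, -0.0636, 0, 0, 0, 0], [-0.0149, -0.0747, -0.0636, 0, 0, 0, 0], [-0.0149, -0.0747, -0.0636, 0, 0, 0, 0], [-0.0149, -0.0747, -0.0636, 0, 0, 0, 0], [-0.0149, -0.0747, -0.0636, 0, 0, 0, 0], [-0.0149, -0.0747, -0.0636, 0, 0, 0, 0], [0, 0, 0, -0.017, -0.033, 0.013, 0], [0, 0, 0, -0.017, -0.033, 0.013, 0]]]'

```text
time_s: 0.77
tool_pos: [0.2912, 0.5053, 0.3957]
eef_rot: [0.011, 0.974, -0.002, 0.225]
wrist_force: [1.4, -1.2, -0.9]
width: 0.001
finger_force: 0.0
```

>>> step_arm --deltas '[[[0, 0, 0, -0.017, -0.033, 0.013, 0], [0, 0, 0, -0.017, -0.033, 0.013, 0], [0, 0, 0, -0.017, -0.033, 0.013, 0], [0, 0, 0, -0.017, -0.033, 0.013, 0], [0, 0, 0, -0.017, -0.033, 0.013, 0], [0, 0, 0, -0.017, -0.033, 0.013, 0], [0, 0, 0, -0.017, -0.033, 0.013, 0], [0, 0, 0, -0.017, -0.033, 0.013, 0]]]'

```text
time_s: 1.43
tool_pos: [0.4534, 0.2348, 0.3618]
eef_rot: [0.013, 0.974, -0.002, 0.225]
wrist_force: [-0.1, -0.0, 0.0]
width: 0.001
finger_force: 0.0
```

```bash
python3 - <<'E'
from h import *
plan(plate(-.043)+[.08],-1.5,26,.173)
print(get_state()["joint_positions"].round(2))
E
```

```text
t 1.4333 tcp [0.4534 0.2348 0.3618] goal [ 0.4502 -0.2532  0.2355] rotvec [ 0.0009  0.0004 -0.0003] shift(new tool) [ 0.0468 -0.4879  0.1178] shift(now tool) [ 0.0467 -0.4881  0.1173] F [-0.1 -0.   0. ]
[ 0.51  0.27  2.02 -0.48  0.5  -0.65]
```

>>> step_arm --deltas '[[[0, 0, 0, 0.003, -0.0305, 0.0065, 0], [0, 0, 0, 0.003, -0.0305, 0.0065, 0], [0, 0, 0, 0.003, -0.0305, 0.0065, 0], [0, 0, 0, 0.003, -0.0305, 0.0065, 0], [0, 0, 0, 0.003, -0.0305, 0.0065, 0], [0, 0, 0, 0.003, -0.0305, 0.0065, 0], [0, 0, 0, 0.003, -0.0305, 0.0065, 0], [0, 0, 0, 0.003, -0.0305, 0.0065, 0]]]'

```text
time_s: 2.1
tool_pos: [0.4476, -0.002, 0.3056]
eef_rot: [0.013, 0.974, -0.002, 0.225]
wrist_force: [1.1, 1.2, 0.0]
width: 0.001
finger_force: 0.0
```

>>> step_arm --deltas '[[[0, 0, 0, 0.003, -0.0305, 0.0075, 0], [0, 0, 0, 0.003, -0.0305, 0.0075, 0], [0, 0, 0, 0.003, -0.0305, 0.0075, 0], [0, 0, 0, 0.003, -0.0305, 0.0075, 0], [0, 0, 0, 0.003, -0.0305, 0.0075, 0], [0, 0, 0, 0.003, -0.0305, 0.0075, 0], [0, 0, 0, 0.003, -0.0305, 0.0075, 0], [0, 0, 0, 0, 0, 0, 0]]]'

```text
time_s: 2.77
tool_pos: [0.4584, -0.1711, 0.2708]
eef_rot: [0.018, 0.977, -0.009, 0.213]
wrist_force: [1.2, 0.6, 0.7]
width: 0.001
finger_force: 0.0
```

```bash
python3 - <<'E'
from h import *
plan(plate(-.043)+[.036],-1.5,26,.173)
print(get_state()["joint_positions"].round(2))
im=get_image("side");save(im,"s1.png",(330,230,130,100),6)
E
```

```text
t 2.7667 tcp [ 0.4584 -0.1711  0.2708] goal [ 0.4502 -0.2532  0.1915] rotvec [-0.0136 -0.0244 -0.0072] shift(new tool) [ 0.0402 -0.0823  0.0686] shift(now tool) [ 0.0379 -0.0816  0.0707] F [1.2 0.6 0.7]
[-0.42  0.41  2.12  0.63  0.25 -2.54]
```

View pics/s1.png

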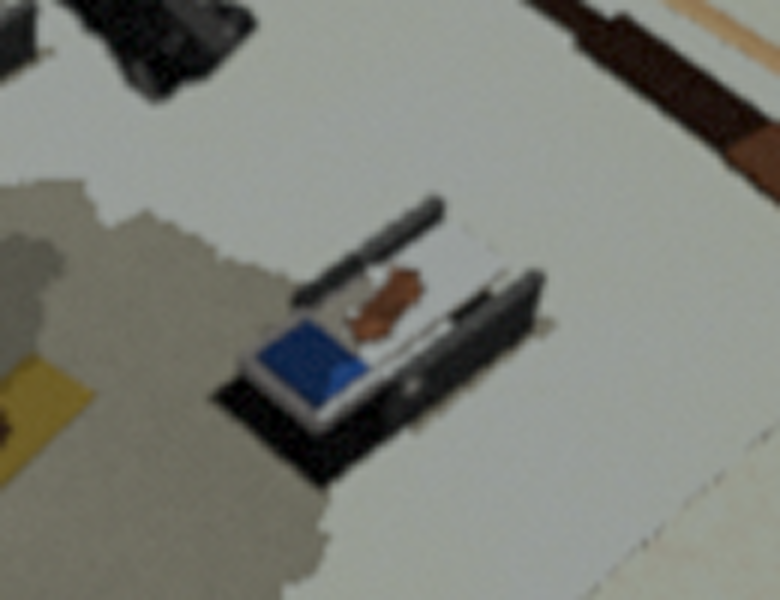

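The side view shows the target untouched, blue end at (382,290) px full frame. Joint 6 has hit its limit because the 26° tilt puts the wrist near its singularity. I'll use a 13° tilt for pressing and grasping, and level the plate with the opposite tilt at the stage.

```bash
python3 - <<'E'
from h import *
plan(plate(-.049)+[.050],-1.5,13,.173)
E
```

```text
t 2.8167 tcp [ 0.4577 -0.1694  0.2707] goal [ 0.4811 -0.254   0.2186] rotvec [-0.011   0.2014 -0.0081] shift(new tool) [-0.0133 -0.084   0.0565] shift(now tool) [-0.0023 -0.0833  0.059 ] F [-0.3  0.4 -0.2]
```

>>> step_arm --deltas '[[[-0.004, 0.067, -0.003, 0, 0, 0, 0], [-0.004, 0.067, -0.003, 0, 0, 0, 0], [-0.003, 0.067, -0.002, 0, 0, 0, 0], [0, 0, 0, -0.003, -0.021, 0.01, 0], [0, 0, 0, -0.003, -0.021, 0.01, 0], [0, 0, 0, -0.003, -0.021, 0.01, 0], [0, 0, 0, -0.003, -0.021, 0.01, 0], [0, 0, 0, 0, 0, 0, 0]]]'

```text
time_s: 3.48
tool_pos: [0.477, -0.2533, 0.2335]
eef_rot: [0.012, 0.993, -0.001, 0.118]
wrist_force: [-0.2, 0.5, -1.0]
width: -0.002
finger_force: 0.0
```

```bash
python3 - <<'E'
from h import *
plan(plate(-.049)+[.036],-1.5,13,.173)
print(get_state()["joint_positions"].round(2))
E
```

```text
t 3.4833 tcp [ 0.477  -0.2533  0.2335] goal [ 0.4811 -0.254   0.2046] rotvec [0.0014 0.0088 0.0022] shift(new tool) [ 0.0025 -0.0006  0.0291] shift(now tool) [ 0.0028 -0.0006  0.0291] F [-0.2  0.5 -1. ]
[-0.54  0.54  1.97  0.27  0.44 -2.32]
```

>>> step_arm --deltas '[[[0.001, 0.008, 0.002, 0.001, 0, 0.008, 0], [0, 0, 0, 0.001, 0, 0.007, 0], [0, 0, 0, 0.001, 0, 0.007, 0], [0, 0, 0, 0, 0, 0.007, 0], [0, 0, 0, 0.0004, 0, 0.0015, 0], [0, 0, 0, 0.0004, 0, 0.0015, 0], [0, 0, 0, 0.0004, 0, 0.0015, 0], [0, 0, 0, 0, 0, 0, 0]]]'

```text
time_s: 4.15
tool_pos: [0.4798, -0.2515, 0.2009]
eef_rot: [0.012, 0.993, -0.001, 0.113]
wrist_force: [-0.7, 0.5, -0.2]
width: 0.002
finger_force: 0.0
```

>>> step_arm --deltas '[[[0, 0, 0, 0.0004, 0, 0.0015, 0], [0, 0, 0, 0.0004, 0, 0.0015, 0], [0, 0, 0, 0.0004, 0, 0.0015, 0], [0, 0, 0, 0.0004, 0, 0.0015, 0], [0, 0, 0, 0, 0, 0, 0], [0, 0, 0, 0, 0, 0, 0], [0, 0, 0, 0, 0, 0, 0], [0, 0, 0, 0, 0, 0, 0]]]'

```text
time_s: 4.82
tool_pos: [0.4797, -0.2517, 0.1948]
eef_rot: [0.013, 0.993, -0.001, 0.113]
wrist_force: [0.1, -0.9, -0.4]
width: 0.002
finger_force: 0.0
```

>>> step_arm --deltas '[[[0, 0, 0, 0.0004, 0, 0.0015, 0], [0, 0, 0, 0.0004, 0, 0.0015, 0], [0, 0, 0, 0.0004, 0, 0.0015, 0], [0, 0, 0, 0, 0, 0, 0], [0, 0, 0, 0, 0, 0, 0], [0, 0, 0, 0, 0, 0, 0], [0, 0, 0, 0, 0, 0, 0], [0, 0, 0, 0, 0, 0, 0]]]'

```text
time_s: 5.48
tool_pos: [0.4794, -0.2516, 0.1901]
eef_rot: [0.013, 0.993, -0.001, 0.113]
wrist_force: [-0.3, -0.6, 0.3]
width: -0.001
finger_force: 0.0
```

```bash
python3 - <<'E'
from h import *
im=get_image("side");save(im,"s2.png",(340,240,110,85),7)
s=get_state();print(s["wrist_force"],s["joint_positions"])
E
```

```text
[ 0.35954068 -0.38650598  0.78241032] [-0.53122455  0.625494    1.96900052  0.3134627   0.36442688 -2.35991726]
```

View pics/s2.png

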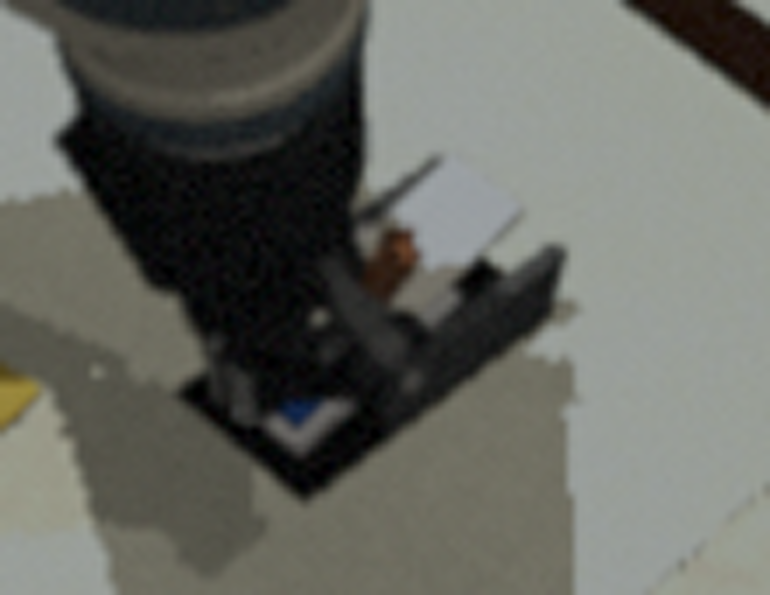

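The rest is tipping: the white end at about (407,268) px is clearly raised. I'll keep pressing until the force rises.

>>> step_arm --deltas '[[[0, 0, 0, 0.0006, 0, 0.0015, 0], [0, 0, 0, 0.0006, 0, 0.0015, 0], [0, 0, 0, 0.0004, 0, 0.001, 0], [0, 0, 0, 0, 0, 0, 0], [0, 0, 0, 0, 0, 0, 0], [0, 0, 0, 0, 0, 0, 0], [0, 0, 0, 0, 0, 0, 0], [0, 0, 0, 0, 0, 0, 0]]]'

```text
time_s: 6.2
tool_pos: [0.4787, -0.2516, 0.1858]
eef_rot: [0.013, 0.993, -0.001, 0.113]
wrist_force: [-0.9, -0.0, -0.1]
width: -0.002
finger_force: 0.0
```

>>> step_arm --deltas '[[[0, 0, 0, 0.0004, 0, 0.001, 0], [0, 0, 0, 0.0004, 0, 0.001, 0], [0, 0, 0, 0, 0, 0, 0], [0, 0, 0, 0, 0, 0, 0], [0, 0, 0, 0, 0, 0, 0], [0, 0, 0, 0, 0, 0, 0], [0, 0, 0, 0, 0, 0, 0], [0, 0, 0, 0, 0, 0, 0]]]'

```text
time_s: 6.87
tool_pos: [0.4787, -0.2517, 0.1842]
eef_rot: [0.013, 0.993, -0.001, 0.114]
wrist_force: [-1.2, 0.6, 5.3]
width: -0.003
finger_force: 2.6
```

>>> step_arm --deltas '[[[0, 0, 0, 0, 0, 0.0007, 0], [0, 0, 0, 0, 0, 0, 0], [0, 0, 0, 0, 0, 0, 0], [0, 0, 0, 0, 0, 0, 0], [0, 0, 0, -0.005, 0, -0.02, 0], [0, 0, 0, -0.008, 0, -0.03, 0], [0, 0, 0, -0.008, 0, -0.03, 0], [0, 0, 0, 0, 0, 0, 0]]]'

```text
time_s: 7.53
tool_pos: [0.4829, -0.2528, 0.2707]
eef_rot: [0.012, 0.993, -0.003, 0.117]
wrist_force: [2.1, -0.7, -0.8]
width: -0.001
finger_force: 0.0
```

```bash
python3 - <<'E'
from h import *
im=get_image("side");save(im,"s3.png",(340,240,110,85),7)
plan(plate(.032)+[.095],-1.5,13,.166)
print(get_state()["joint_positions"].round(2))
E
```

```text
t 7.5833 tcp [ 0.4822 -0.2524  0.2686] goal [ 0.5637 -0.2562  0.2567] rotvec [-0.0019  0.0058  0.0017] shift(new tool) [-0.0768 -0.0017  0.0299] shift(now tool) [-0.0766 -0.0017  0.0304] F [-0.3  0.  -0.4]
[-0.53  0.48  1.95  0.22  0.51 -2.26]
```

View pics/s3.png

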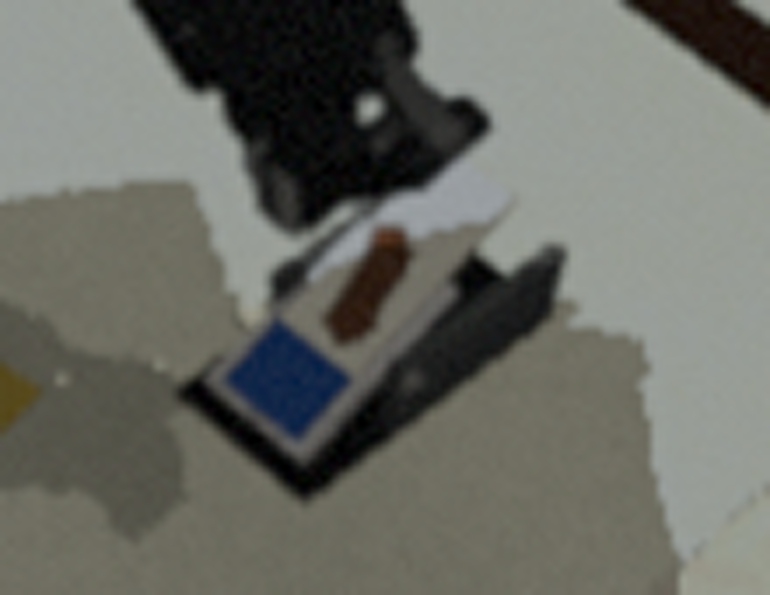

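The rest stays fully tipped with the sample in it: blue end at (381,294) px, white end raised near (409,267). Next I'll open the fingers and move over the white end.

>>> step_arm --deltas '[[[0, 0, 0, -0.0126, 0, 0.005, 0.06], [0, 0, 0, -0.0126, 0, 0.005, 0.06], [0, 0, 0, -0.0126, -0.001, 0.005, 0.06], [0, 0, 0, -0.0126, -0.001, 0.005, 0.06], [0, 0, 0, -0.0126, 0, 0.005, 0.06], [0, 0, 0, -0.0126, 0, 0.005, 0.06], [0, 0, 0, 0, 0, 0, 0.06], [0, 0, 0, 0, 0, 0, 0.06]]]'

```text
time_s: 8.25
tool_pos: [0.5611, -0.2554, 0.2522]
eef_rot: [0.012, 0.994, -0.001, 0.112]
wrist_force: [-0.7, -0.0, -0.7]
width: 0.703
finger_force: 0.0
```

```bash
python3 - <<'E'
from h import *
im=get_image("top")
plan(plate(.031)+[.051],-1.5,13,.166)
f=im["frame"];hsv=cv2.cvtColor(f,cv2.COLOR_RGB2HSV)
m=cv2.inRange(hsv,(100,120,30),(130,255,255));m[:, :370]=0;m[:,410:]=0;m[:190]=0;m[236:]=0
c=max(cv2.findContours(m,0,1)[0],key=cv2.contourArea);P=ray(im,c.reshape(-1,2),.021)[:,:2].astype(np.float32);print(cv2.minAreaRect(P),cv2.boundingRect(c))
save(im,"t2.png",(340,160,100,90),6)
E
```

```text
t 8.3 tcp [ 0.5606 -0.2554  0.2524] goal [ 0.5627 -0.2561  0.2127] rotvec [ 0.0022 -0.0019  0.0011] shift(new tool) [ 0.0069 -0.0007  0.0391] shift(now tool) [ 0.0068 -0.0008  0.0391] F [-0.3  0.1 -0.1]Traceback (most recent call last):
  File "<stdin>", line 6, in <module>
ValueError: max() iterable argument is empty
```

>>> step_arm --deltas '[[[0, 0, 0, 0.0014, 0, 0.008, 0.06], [0, 0, 0, 0.0014, 0, 0.008, 0.06], [0, 0, 0, 0.0014, 0, 0.008, 0.06], [0, 0, 0, 0.0014, 0, 0.008, 0.06], [0, 0, 0, 0.0014, -0.001, 0.007, 0.06], [0, 0, 0, 0, 0, 0, 0.06], [0, 0, 0, 0, 0, 0, 0.06], [0, 0, 0, 0, 0, 0, 0.06]]]'

```text
time_s: 8.97
tool_pos: [0.5634, -0.2569, 0.214]
eef_rot: [0.013, 0.993, -0.001, 0.113]
wrist_force: [1.3, 0.1, 0.6]
width: 0.704
finger_force: 0.0
```

```bash
python3 - <<'E'
from h import *
plan(plate(.031)+[.051],-1.5,13,.166)
im=get_image("side");save(im,"s4.png",(350,220,110,85),7)
E
```

```text
t 8.9667 tcp [ 0.5634 -0.2569  0.214 ] goal [ 0.5627 -0.2561  0.2127] rotvec [0.001  0.0004 0.0008] shift(new tool) [0.0011 0.0007 0.001 ] shift(now tool) [0.0011 0.0007 0.001 ] F [1.3 0.1 0.6]
```

View pics/s4.png

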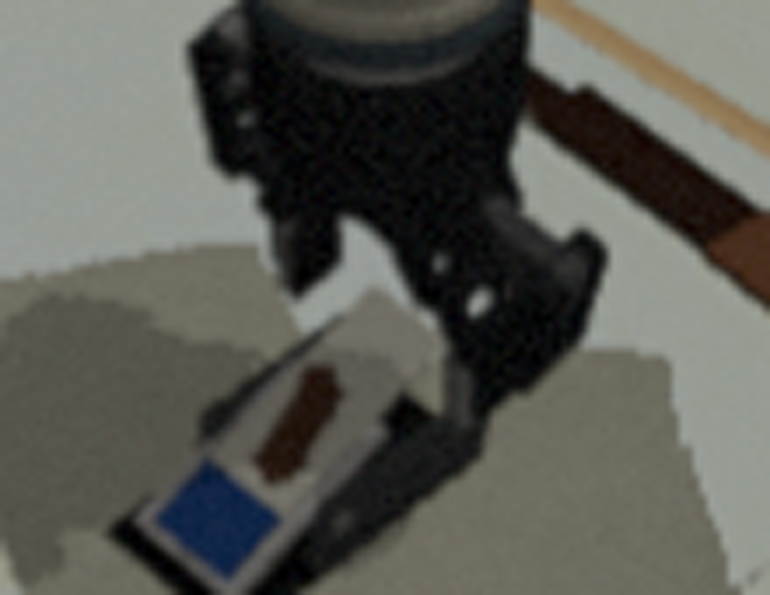

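The fingers straddle the raised white end, at about (405,268) px. Closing now.

>>> step_arm --deltas '[[[0, 0, 0, 0.001, 0.0007, 0.001, 0.045], [0, 0, 0, 0, 0, 0, 0.035], [0, 0, 0, 0, 0, 0, 0.03], [0, 0, 0, 0, 0, 0, 0.02], [0, 0, 0, 0, 0, 0, 0.02], [0, 0, 0, 0, 0, 0, 0.02], [0, 0, 0, 0, 0, 0, 0.02], [0, 0, 0, 0, 0, 0, 0.02]]]' --newtons 25

```text
time_s: 9.68
tool_pos: [0.5627, -0.256, 0.2129]
eef_rot: [0.013, 0.993, -0.001, 0.113]
wrist_force: [-0.9, 1.0, 2.3]
width: 0.335
finger_force: 25.8
```

>>> step_arm --deltas '[[[0, 0, 0, -0.001, 0, -0.004, 0.02], [0, 0, 0, -0.002, 0, -0.006, 0.02], [0, 0, 0, -0.002, 0, -0.01, 0.02], [0, 0, 0, -0.003, 0, -0.015, 0.02], [0, 0, 0, -0.004, 0, -0.015, 0.02], [0, 0, 0, -0.003, 0, -0.015, 0.02], [0, 0, 0, -0.002, 0, -0.01, 0.02], [0, 0, 0, 0, 0, 0, 0.02]]]'

```text
time_s: 10.35
tool_pos: [0.5631, -0.2565, 0.2928]
eef_rot: [0.012, 0.993, -0.002, 0.116]
wrist_force: [-0.6, 0.6, -0.5]
width: 0.339
finger_force: 25.6
```

```bash
python3 - <<'E'
from h import *
im=get_image("side");save(im,"s5.png",(330,180,140,105),5.7)
s=get_state();print(s["finger_force"],s["width"],s["joint_positions"].round(2))
a=np.radians(-11.4);g=[.593+.031*np.cos(a),.2719+.031*np.sin(a)]
plan(g+[.10],-11.4,-13,.166)
E
```

```text
25.593124330043793 0.34166508635299714 [-0.47  0.53  1.78  0.16  0.63 -2.14]
t 10.4 tcp [ 0.5627 -0.2563  0.2914] goal [0.66   0.2584 0.2617] rotvec [-3.000e-04  4.557e-01  1.754e-01] shift(new tool) [-5.000e-04  5.238e-01  3.030e-02] shift(now tool) [-0.0755  0.517   0.0478] F [-0.4  0.2 -0.9]
```

View pics/s5.png

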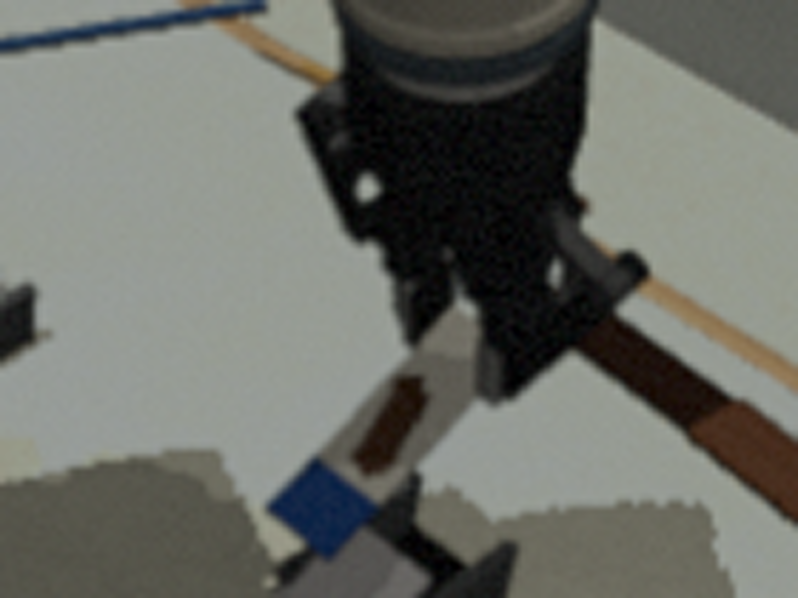

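The plate is held by its white end and clear of the rest: blue end at about (387,269) px, rocker still down. Now I'll level it and turn it to the stage yaw, then carry it over.

>>> step_arm --deltas '[[[0, 0.057, 0.022, 0, 0, 0, 0.02], [0, 0.057, 0.022, 0, 0, 0, 0.02], [0, 0.057, 0.022, 0, 0, 0, 0.02], [0, 0.057, 0.022, 0, 0, 0, 0.02], [0, 0.057, 0.022, 0, 0, 0, 0.02], [0, 0.057, 0.022, 0, 0, 0, 0.02], [0, 0.057, 0.022, 0, 0, 0, 0.02], [0, 0.057, 0.022, 0, 0, 0, 0.02]]]'

```text
time_s: 11.07
tool_pos: [0.562, -0.2559, 0.2887]
eef_rot: [0.099, 0.988, 0.012, -0.116]
wrist_force: [-0.4, -0.1, -1.1]
width: 0.34
finger_force: 25.6
```

```bash
cat >> h.py <<'E'
def goal(s=.038,c=(.593,.2719),yaw=-11.4): a=np.radians(yaw);return [c[0]+s*np.cos(a),c[1]+s*np.sin(a)]
E
python3 - <<'E'
from h import *
s=get_state();print(s["joint_positions"].round(2))
plan(goal()+[.10],-11.4,-13,.166)
E
```

```text
[-0.44  0.6   1.65 -0.06  1.12 -1.77]
t 11.0667 tcp [ 0.562  -0.2559  0.2887] goal [0.6669 0.257  0.2617] rotvec [ 0.0009 -0.0075 -0.0014] shift(new tool) [-0.0074  0.5235  0.0259] shift(now tool) [-0.0069  0.5235  0.0263] F [-0.4 -0.1 -1.1]
```

>>> step_arm --deltas '[[[0, 0, 0, 0, 0.015, 0, 0.02], [0, 0, 0, 0, 0.025, 0, 0.02], [0, 0, 0, 0, 0.03, 0, 0.02], [0, 0, 0, 0, 0.03, 0, 0.02], [0, 0, 0, 0, 0.03, 0, 0.02], [0, 0, 0, 0, 0.03, 0, 0.02], [0, 0, 0, 0, 0.03, 0, 0.02], [0, 0, 0, 0, 0.03, 0, 0.02]]]'

```text
time_s: 11.73
tool_pos: [0.6056, -0.0382, 0.2891]
eef_rot: [0.099, 0.988, 0.012, -0.114]
wrist_force: [0.5, -0.5, 0.2]
width: 0.344
finger_force: 25.6
```

>>> step_arm --deltas '[[[0, 0, 0, 0, 0.03, 0, 0.02], [0, 0, 0, 0, 0.03, 0, 0.02], [0, 0, 0, 0, 0.03, 0, 0.02], [0, 0, 0, 0, 0.03, 0, 0.02], [0, 0, 0, 0, 0.03, 0, 0.02], [0, 0, 0, 0, 0.03, 0, 0.02], [0, 0, 0, 0, 0.025, 0, 0.02], [0, 0, 0, 0, 0.02, 0, 0.02]]]'

```text
time_s: 12.4
tool_pos: [0.6499, 0.183, 0.2891]
eef_rot: [0.098, 0.989, 0.012, -0.114]
wrist_force: [-0.1, -0.5, -0.5]
width: 0.342
finger_force: 25.6
```

>>> step_arm --deltas '[[[0, 0, 0, -0.003, 0.03, 0.01, 0.02], [0, 0, 0, -0.003, 0.03, 0.01, 0.02], [0, 0, 0, 0, 0.015, 0.005, 0.02], [0, 0, 0, 0, 0, 0, 0.02], [0, 0, 0, 0, 0, 0, 0.02], [0, 0, 0, 0, 0, 0, 0.02], [0, 0, 0, 0, 0, 0, 0.02], [0, 0, 0, 0, 0, 0, 0.02]]]'

```text
time_s: 13.07
tool_pos: [0.6657, 0.2524, 0.2648]
eef_rot: [0.1, 0.988, 0.012, -0.114]
wrist_force: [0.4, -0.6, -0.7]
width: 0.339
finger_force: 25.6
```

```bash
python3 - <<'E'
from h import *
s=get_state();print(s["joint_positions"].round(2),s["finger_force"])
plan(goal()+[.0195],-11.4,-13,.166)
a=get_image("top");b=get_image("side")
save(b,"s6.png",(190,90,140,105),5.7)
def px(im,box):
    m=cv2.inRange(cv2.cvtColor(im["frame"],cv2.COLOR_RGB2HSV),(100,120,30),(130,255,255));x,y,w,h=box;n=np.zeros_like(m);n[y:y+h,x:x+w]=m[y:y+h,x:x+w]
    cs=cv2.findContours(n,0,1)[0]; 
    if not cs: return None,None
    c=max(cs,key=cv2.contourArea);return c,np.array(cv2.minAreaRect(c)[0])
ca,pa=px(a,(120,150,110,100));cb,pb=px(b,(190,90,140,105));print(pa,pb)
if pa is not None:
    print("area",cv2.contourArea(ca))
    n=[cv2.undistortPoints(p.reshape(1,1,2),K(i),np.array(i["dist_coeffs"])).reshape(2,1) for i,p in((a,pa),(b,pb))]
    X=cv2.triangulatePoints(*[np.c_[i["R"],i["t"]].astype(float) for i in(a,b)],*n);print("blue centre",(X[:3]/X[3]).T.round(4))
st=get_state();R=Ro.from_quat(st["eef_rot"]).as_matrix();print("grip pt",(st["tool_pos"]+.166*R[:,2]).round(4))
E
```

```text
[ 0.33  0.74  1.43  0.13  1.17 -1.11] 25.592199862003326
t 13.0667 tcp [0.6657 0.2524 0.2648] goal [0.6669 0.257  0.1812] rotvec [ 0.0012 -0.0027 -0.0017] shift(new tool) [-0.019   0.0048  0.0814] shift(now tool) [-0.0192  0.0047  0.0813] F [ 0.4 -0.6 -0.7]
None [193.  127.5]
grip pt [0.6287 0.2603 0.1032]
```

View pics/s6.png

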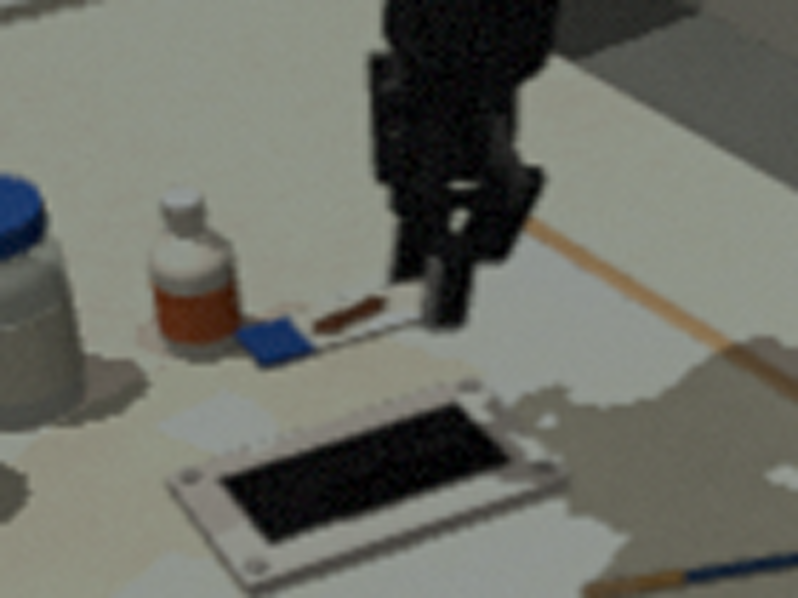

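The plate is held nearly level above the stage, face up, with the blue end at about (239,150) px and the stage centre at about (254,173). I'll check the level numerically from the blue end.

```bash
python3 - <<'E'
from h import *
b=get_image("side")
m=cv2.inRange(cv2.cvtColor(b["frame"],cv2.COLOR_RGB2HSV),(100,120,30),(130,255,255));n=np.zeros_like(m);n[140:160,225:252]=m[140:160,225:252]
c=max(cv2.findContours(n,0,1)[0],key=cv2.contourArea);p=cv2.minAreaRect(c)[0];print(p,cv2.boundingRect(c))
g=np.array([.6287,.2603]);d=np.array([np.cos(np.radians(-11.4)),np.sin(np.radians(-11.4))])
for z in np.arange(.085,.125,.005):
    X=ray(b,[p],z)[0];r=X[:2]-g;print(z.round(3),X[:2].round(4),"along",(r@d).round(4),"side",(d[0]*r[1]-d[1]*r[0]).round(4))
E
```

```text
(237.8000030517578, 149.40000915527344) (232, 146, 13, 8)
0.085 [0.5683 0.2988] along -0.0668 side 0.0258
0.09 [0.5643 0.2922] along -0.0695 side 0.0185
0.095 [0.5603 0.2856] along -0.0721 side 0.0112
0.1 [0.5563 0.279 ] along -0.0747 side 0.004
0.105 [0.5523 0.2723] along -0.0773 side -0.0033
0.11 [0.5482 0.2657] along -0.0799 side -0.0106
0.115 [0.5442 0.2591] along -0.0826 side -0.0178
0.12 [0.5402 0.2525] along -0.0852 side -0.0251
```

```bash
python3 - <<'E'
from h import *
plan(goal()+[.030],-11.4,-10,.166)
E
```

```text
t 13.2167 tcp [0.6657 0.2528 0.2647] goal [0.6585 0.2587 0.1935] rotvec [ 0.0011 -0.0551 -0.0014] shift(new tool) [-0.0043  0.0044  0.0716] shift(now tool) [-0.0082  0.0043  0.0713] F [-0.1  0.  -1. ]
```

>>> step_arm --deltas '[[[0.001, -0.055, -0.001, 0, 0, 0, 0.02], [0, 0, 0, -0.001, 0.001, 0.014, 0.02], [0, 0, 0, -0.001, 0.001, 0.014, 0.02], [0, 0, 0, -0.001, 0.001, 0.014, 0.02], [0, 0, 0, -0.001, 0.001, 0.012, 0.02], [0, 0, 0, 0, 0, 0.01, 0.02], [0, 0, 0, 0, 0, 0.006, 0.02], [0, 0, 0, 0, 0, 0, 0.02]]]'

```text
time_s: 13.88
tool_pos: [0.6573, 0.2589, 0.1922]
eef_rot: [0.099, 0.991, 0.008, -0.089]
wrist_force: [-0.4, 0.1, -0.1]
width: 0.341
finger_force: 25.6
```

```bash
python3 - <<'E'
from h import *
plan(goal()+[.0235],-11.4,-10,.166)
E
```

```text
t 13.8833 tcp [0.6573 0.2589 0.1922] goal [0.6585 0.2587 0.187 ] rotvec [-0.0022 -0.0039  0.0004] shift(new tool) [-0.0022  0.      0.0049] shift(now tool) [-0.0022  0.      0.0049] F [-0.4  0.1 -0.1]
```

>>> step_arm --deltas '[[[0, 0, 0, -0.0005, 0, 0.001, 0.02], [0, 0, 0, -0.0005, 0, 0.001, 0.02], [0, 0, 0, -0.0005, 0, 0.001, 0.02], [0, 0, 0, -0.0005, 0, 0.001, 0.02], [0, 0, 0, 0, 0, 0, 0.02], [0, 0, 0, 0, 0, 0, 0.02], [0, 0, 0, 0, 0, 0, 0.02], [0, 0, 0, 0, 0, 0, 0.02]]]'

```text
time_s: 14.55
tool_pos: [0.6595, 0.2589, 0.1906]
eef_rot: [0.099, 0.991, 0.009, -0.087]
wrist_force: [0.4, -0.3, -0.6]
width: 0.339
finger_force: 25.6
```

>>> step_arm --deltas '[[[0, 0, 0, -0.0002, 0, 0.001, 0.02], [0, 0, 0, -0.0002, 0, 0.001, 0.02], [0, 0, 0, 0, 0, 0, 0.02], [0, 0, 0, 0, 0, 0, 0.02], [0, 0, 0, 0, 0, 0, 0.02], [0, 0, 0, 0, 0, 0, 0.02], [0, 0, 0, 0, 0, 0, 0.02], [0, 0, 0, 0, 0, 0, 0.02]]]'

```text
time_s: 15.22
tool_pos: [0.6595, 0.2588, 0.1884]
eef_rot: [0.099, 0.991, 0.009, -0.087]
wrist_force: [-0.7, 0.0, -0.3]
width: 0.343
finger_force: 25.6
```

>>> step_arm --deltas '[[[0, 0, 0, -0.0002, 0, 0.001, 0.02], [0, 0, 0, -0.0002, 0, 0.001, 0.02], [0, 0, 0, 0, 0, 0, 0.02], [0, 0, 0, 0, 0, 0, 0.02], [0, 0, 0, 0, 0, 0, 0.02], [0, 0, 0, 0, 0, 0, 0.02], [0, 0, 0, 0, 0, 0, 0.02], [0, 0, 0, 0, 0, 0, 0.02]]]'

```text
time_s: 15.88
tool_pos: [0.6596, 0.2588, 0.1863]
eef_rot: [0.099, 0.991, 0.009, -0.087]
wrist_force: [-0.1, -0.4, -0.1]
width: 0.335
finger_force: 25.6
```

>>> step_arm --deltas '[[[0, 0, 0, -0.0002, 0, 0.001, 0.02], [0, 0, 0, 0, 0, 0, 0.02], [0, 0, 0, 0, 0, 0, 0.02], [0, 0, 0, 0, 0, 0, 0.02], [0, 0, 0, 0, 0, 0, 0.02], [0, 0, 0, 0, 0, 0, 0.02], [0, 0, 0, 0, 0, 0, 0.02], [0, 0, 0, 0, 0, 0, 0.02]]]'

```text
time_s: 16.55
tool_pos: [0.6597, 0.2589, 0.1857]
eef_rot: [0.099, 0.991, 0.009, -0.087]
wrist_force: [-1.4, -0.7, 5.1]
width: 0.339
finger_force: 28.8
```

```bash
python3 - <<'E'
from h import *
plan(goal()+[.0235],-11.4,-10,.166)
b=get_image("side");save(b,"s7.png",(190,110,130,98),6)
E
```

```text
t 16.55 tcp [0.6597 0.2589 0.1857] goal [0.6585 0.2587 0.187 ] rotvec [-0.0001 -0.0003  0.0006] shift(new tool) [ 0.0013 -0.0004 -0.0011] shift(now tool) [ 0.0013 -0.0004 -0.0011] F [-1.4 -0.7  5.1]
```

View pics/s7.png

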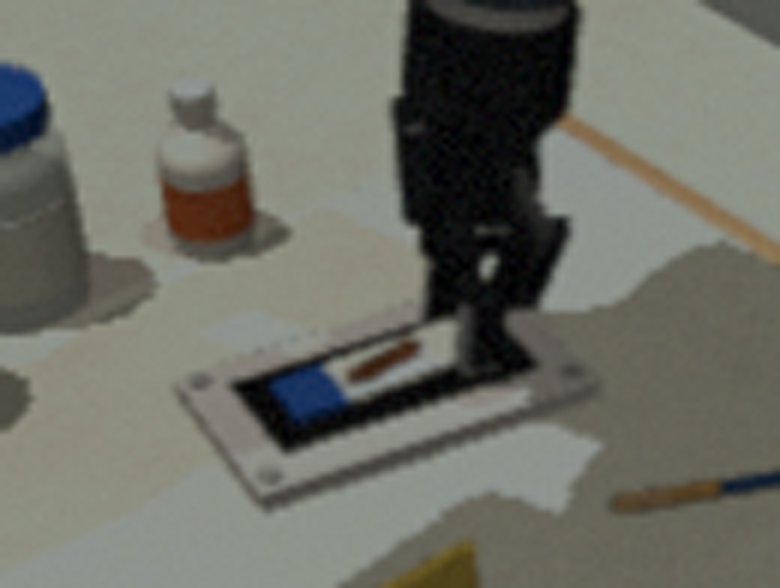

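The blue end is touching the black plate at about (242,176) px, the sample lies along the stage, and the contact force is 5 N. Letting go gently now.

>>> step_arm --deltas '[[[0, 0, 0, 0, 0, -0.0005, 0.02], [0, 0, 0, 0, 0, 0, 0.031], [0, 0, 0, 0, 0, 0, 0.033], [0, 0, 0, 0, 0, 0, 0.036], [0, 0, 0, 0, 0, 0, 0.04], [0, 0, 0, 0, 0, 0, 0.046], [0, 0, 0, 0, 0, 0, 0.05], [0, 0, 0, 0, 0, 0, 0.05]]]'

```text
time_s: 17.27
tool_pos: [0.6596, 0.2588, 0.1857]
eef_rot: [0.099, 0.991, 0.009, -0.087]
wrist_force: [-0.4, -0.2, 0.7]
width: 0.588
finger_force: 0.0
```

>>> step_arm --deltas '[[[0, 0, 0, 0, 0, -0.004, 0.05], [0, 0, 0, 0, 0, -0.008, 0.05], [0, 0, 0, 0, 0, -0.015, 0.05], [0, 0, 0, 0, 0, -0.02, 0.05], [0, 0, 0, 0, 0, -0.03, 0.05], [0, 0, 0, 0, 0, -0.03, 0.05], [0, 0, 0, 0, 0, -0.02, 0.05], [0, 0, 0, 0, 0, 0, 0.05]]]'

```text
time_s: 17.93
tool_pos: [0.6838, 0.2548, 0.3186]
eef_rot: [0.099, 0.992, 0.011, -0.082]
wrist_force: [1.3, -0.2, 0.4]
width: 0.586
finger_force: 0.0
```

>>> step_arm --deltas '[[[0, 0, 0, 0, -0.03, 0, 0.05], [0, 0, 0, 0, -0.03, 0, 0.05], [0, 0, 0, 0, -0.03, 0, 0.05], [0, 0, 0, 0, -0.03, 0, 0.05], [0, 0, 0, 0, -0.03, 0, 0.05], [0, 0, 0, 0, -0.03, 0, 0.05], [0, 0, 0, 0, -0.03, 0, 0.05], [0, 0, 0, 0, 0, 0, 0.05]]]'

```text
time_s: 18.6
tool_pos: [0.639, 0.0441, 0.3115]
eef_rot: [0.1, 0.991, 0.008, -0.087]
wrist_force: [0.2, -0.3, 0.2]
width: 0.584
finger_force: 0.0
```

```bash
python3 - <<'E'
from h import *
a=get_image("top");hsv=cv2.cvtColor(a["frame"],cv2.COLOR_RGB2HSV)
m=cv2.inRange(hsv,(100,120,30),(130,255,255));fr=cv2.inRange(hsv,(0,90,30),(20,255,255))
for k,q in(("blue",m),("frag",fr)):
    n=np.zeros_like(q);n[160:240,145:195]=q[160:240,145:195];cs=cv2.findContours(n,0,1)[0]
    if cs:
        c=max(cs,key=cv2.contourArea);P=ray(a,c.reshape(-1,2),.019)[:,:2].astype(np.float32);r=cv2.minAreaRect(P);print(k,r)
        if k=="blue":
            for y in(-11.4,):
                d=np.array([np.cos(np.radians(y)),np.sin(np.radians(y))]);print("centre",np.array(r[0])+.038*d)
save(a,"t3.png",(120,150,100,100),6);s=get_state();print(s["time_s"],s["wrist_force"])
E
```

```text
blue ((0.5537757873535156, 0.27871155738830566), (0.03420432284474373, 0.02692776918411255), 77.52354431152344)
centre [0.59102609 0.27120058]
frag ((0.5934630632400513, 0.27050790190696716), (0.03435396030545235, 0.00982948299497366), 0.7087439894676208)
18.65 [ 0.87662666  0.39551641 -0.59186445]
```

View pics/t3.png

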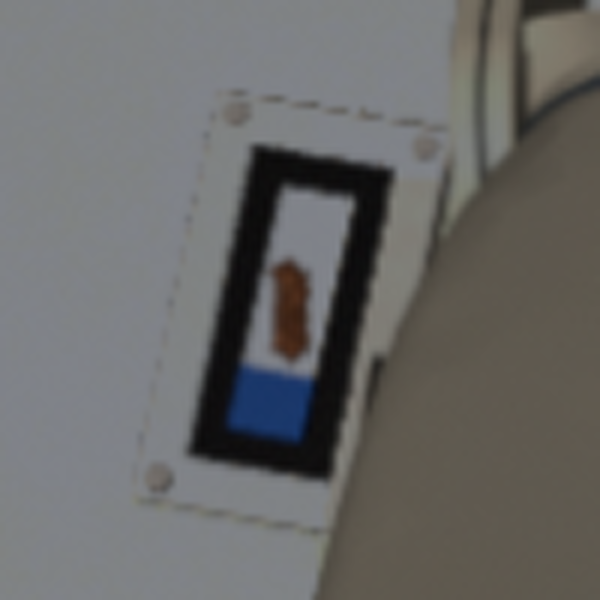

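The sample lies flat, face up and centred on the black plate, about 2 mm off centre with its length aligned. Its blue end is at about (165,217) px and the robot is clear.

```bash
python3 -c "
from bench import *
print(close_job())"
```

```text
the job is handed in; nothing more can be done
None
```

The job is handed in: the blue-ended sample lies face up on the black viewing plate, about 2 mm off centre and aligned with it, the robot is clear of it, and the orange-ended sample was left alone; no verdict was returned.

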